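Slide the desk microphone onto its tape mark

TASK

Get the recording desk ready for a take: push the standing microphone across the desk by its black foot, low down, so that it slides upright without tipping, until the whole foot stands inside the orange tape ring. Only push it, never lift it, keep your hands off its stem and head, leave the other things where they are, and finish with your hand clear of it.

Things in the scene. Friction and masses are not known exactly. Their poses are not given: they have to be found in the camera images.
- mic: Desk microphone, standing loose and upright on the bare desk, about 0.5 kg, 290 mm tall. Origin: centre of the underside of its foot, z up along the stem. The foot is a solid black disc, 72 mm in diameter and 20 mm high, with a thin steel band; a steel stem 14 mm in diameter rises from its centre. Pushed against the foot it slides; pushed some way up it topples. Its yaw does not matter.
- mic_head: The stem and head of the same microphone, rigidly fixed on the foot: not to be touched. Origin: foot of the stem, on the axis, 20 mm above the desk; z up. The stem (14 mm in diameter) is bare up to 154 mm above the desk, then comes a collar 32 mm wide, and from 166 to 290 mm the head, 48 mm in diameter, dark below and bright steel above.
- mark: Ring of orange tape on the desk, 104 mm inside and 120 mm outside diameter, flat (0.9 mm, slides freely over it, no step). Origin: its centre, on the desk surface.
- flask: Loose blue drinking bottle with a narrow neck and a steel cap, 68 mm in diameter, 220 mm tall, standing on the desk on the other side of the ring from the microphone: leave alone. Origin: centre of its underside.
- mug: Loose white mug, 82 mm in diameter, 90 mm tall, handle towards its +y: leave alone. Origin: centre of its underside.
- drive: Loose flat aluminium disk drive, 80 (x) by 115 (y) by 18 mm: leave alone. Origin: centre of its underside.
- mouse: Loose black computer mouse, 105 (x) by 60 (y) by 32 mm: leave alone. Origin: centre of its underside.
- tuner: Loose green tuner pedal, 120 (x) by 72 (y) by 38 mm with a steel foot switch to 46 mm: leave alone. Origin: centre of its underside.
- tin: Loose round copper and brass tin, 60 mm in diameter, 22 mm tall: leave alone. Origin: centre of its underside.

How it is judged:
At the end, for the whole second after the job is handed in: The microphone stands upright (within 3 degrees) and at rest on the desk, its centre within 17 mm of the ring's centre, so that the foot lies inside the tape; every other loose thing is upright and within 20 mm of where it was (horizontal distance between mic and mark below 0.017 m and angle between mic's own z axis and vertical below 0.05 rad and height (world z) of mic below 0.004 m and linear speed of mic below 0.01 m/s and distance of each of flask, mug, drive, mouse, tuner, tin from where it was at the start of the episode below 0.02 m and angle between each of flask, mug, drive, mouse, tuner, tin's own z axis and vertical below 0.1 rad); the robot touches nothing.
It fails at once if the microphone tips by more than about 11 degrees (angle between mic's own z axis and vertical above 0.2 rad).
It fails at once if the microphone is lifted off the desk (height (world z) of mic above 0.012 m).
It fails at once if the robot touches the microphone's stem or head (contact force between any of the fingers, the arm and mic_head above 1.5 N).
It fails at once if another loose thing is pushed more than 20 mm away or tipped over (distance of any of flask, mug, drive, mouse, tuner, tin from where it was at the start of the episode above 0.02 m or angle between any of flask, mug, drive, mouse, tuner, tin's own z axis and vertical above 0.3 rad).
It also fails if it takes over 56 s, if anything falls off the work surface, if the arm or the gripper's body presses on something with over 40 N, if the wrist force passes 120 N, or if a joint passes its speed limit or range.

ROBOT

A 7-joint arm with a two-finger parallel gripper is mounted at the origin on the work surface. World frame = base frame: x ahead of the robot, y to its left, z up, the work surface at z = 0. Lengths are in m, angles in rad, forces in N, time in s.
With the tool pointing down it reaches from about 0.425 to 0.925 m from the base axis. Payload 6.8 kg.
Tool frame: the origin (TCP) lies midway between the tips of the shut fingers; the grasp point (between the pads) lies 19 mm behind it (bot.pinch_z is the distance from the TCP to the grasp point, in m); x points along the fingers, y is the direction in which the jaws open and shut, and the axes are right-handed (so a half turn about x gives the same grasp; the last joint's range is limited). The gripper opens to 85 mm and grips with 20 to 120 N. Pads are 22 mm wide; open, the fingers measure 114 mm over their backs; the gripper's body (76 mm by 85 mm) begins 54 mm behind the grasp point. The pads swing forward as they close: fully open they stand 13 mm farther back than shut.
Start: joints at [-1.265, 0.477, 0.022, 1.555, -0.011, 1.109, -0.083], TCP at [0.271, 0.618, 0.231] pointing down, gripper open.
Joint ranges: [-2.96, 2.96], [-0.34, 2.1], [-1.41, 1.46], [0.24, 2.44], [-1.37, 4.51], [0.17, 1.92], [-2.96, 2.96]. Speed limits (rad/s): [2.39, 2.39, 3.14, 3.14, 3.14, 3.14, 3.14].

INTERFACE

Orientations are given as a unit quaternion [w, x, y, z].
In Python, from station import bot gives the robot as it stands. The module is installed in compiled form; this text tells all that it offers.
- The arm moves only by the tool step_arm, never from a script. Its argument "plan" is a list of rows, each a list of 6 numbers: the shift along the tool's x, y, z in units of 40 mm (1.0 is 40 mm), then the turn, a rotation vector about the tool's x, y, z in units of 360 degrees (1.0 is 360 degrees). In form: [[dx, dy, dz, ax, ay, az], ...]. A call has 1 to 8 rows; each row shifts and turns the commanded pose from where the row before left it, along the tool's axes as they then stand; what a row does not reach is not made up. A row lasts 1/8 s, in which the tool goes at most 62.5 mm and 10.7 degrees, less where a joint would pass 70% of its speed; a pose out of reach is approached as far as the arm can. A call with a number of a shift or a turn outside -1 to 1 is refused whole. A call with a gripper value outside its range is refused whole. "fingers" is the closure, from -1 (fully open) to 1 (shut), set as the call begins (left out, the last holds). The fingers move at their own pace and stop on an object; "force" is the grip in N (left out, the last holds). Time passes only in rows, so rows that do not move let the fingers close. It gives the time, the measured TCP pose, the force and the opening at its end, in the units of the state.
- bot.get_obs(): the state, without advancing time (a new reading comes with each control period).
- bot.read_camera(name): name is "side" or "top" or "wrist"; returns (picture, depth): 480x640x3 uint8, red, green, blue; 480x640 float32, m along the optical axis (not along the pixel's ray), 0 where there is no reading.
- bot.camera_model(name): a dict with "mtx" (3x3 intrinsics, pixels), "k1" (the pictures are not rectified: a ray, as slopes to the right and down, at radius r is drawn at 1 + k1 r^2 times it, then the intrinsics apply), "origin" and "rotation" of the camera in the world; the wrist camera has in their place "T_tool_cam" (4x4, takes a point from camera to tool coordinates, whose origin is the TCP and whose axes are the tool frame's). Camera axes: x right, y up, looking along -z (the intrinsics and any distortion apply to the point x, -y, -z); pixel columns grow to the right and rows downward; lengths in m; the calibration is good to about 2 mm. A picture is of the moment at which its call begins: read the wrist's pose just before it. camera_model takes no time and is no camera call.
- bot.hand_in(): hands the job in, once; it reports no verdict.
The state is a dict: "t": time; "q": joint angles; "joint_vel": joint speeds; "joint_torque": joint torques, N m; "eef_pos": TCP position; "tool_rot": TCP orientation; "contact_force": force on the tool from outside, world axes, zero at the start; "torque": the same for the moment, N m; "gripper_width": opening from 0.0 (shut) to 1.0 (fully open).
Only numpy, scipy, OpenCV 4.12 (cv2) and the standard library are available. Lean on these libraries where they do the work, as an engineer would, in place of code of your own. Each camera call takes 0.05 s, during which the arm holds its last target.

## Working session

There is one attempt and no reset: what is moved stays moved. The work goes in short steps, Python scripts to look and compute and a tool call to move; the robot and the scene stay as the last step left them, time stands still between calls to the robot, and variables do not carry over. Pictures are saved under pics/ and viewed, and the job is handed in when it is done.

Besides the shell and the picture viewer there is one more tool, called as a command line: name --pt "numbers of a row" for each row, then --argument value for the rest. step_arm: Moves the arm, as the interface text tells. Shifts and turns lie within -1 to 1; 1 stands for 40 mm of shift or 360 degrees of turn. Its arguments: {"type":"object","properties":{"plan":{"type":"array"},"fingers":{"type":"number"},"force":{"type":"number"}},"required":["plan"]}

```bash
mkdir -p pics; cat > h.py <<'E'
import numpy as np,cv2
from station import bot
from scipy.spatial.transform import Rotation as R
def snap(n,tag):
    p,d=bot.read_camera(n); cv2.imwrite(f'pics/{tag}.png',p[:,:,::-1]); np.save(f'pics/{tag}.npy',d); return p,d
def ray(n,u,v):
    m=bot.camera_model(n);K=np.array(m['mtx'],float)
    k=m['k1']; a=np.array([(u-K[0,2])/K[0,0],(v-K[1,2])/K[1,1]]);s=a.copy()
    for _ in range(30): s=a/(1+k*(s@s))
    return np.array(m['origin']),np.array(m['rotation'])@np.array([s[0],-s[1],-1.])
def atz(n,u,v,z):
    o,r=ray(n,u,v); return o+r*(z-o[2])/r[2]
def atd(n,u,v,d):
    o,r=ray(n,u,v); return o+r*d
E
python3 - <<'E'
from h import *
o=bot.get_obs();print({k:np.round(o[k],3) for k in o})
for n in('top','side'):
    snap(n,n+'0');m=bot.camera_model(n);print(n,m)
E
```

```text
{'t': np.float64(0.0), 'q': array([-1.265,  0.478,  0.022,  1.557, -0.011,  1.109, -0.083]), 'joint_vel': array([-0.   ,  0.002,  0.   ,  0.001, -0.   , -0.   , -0.   ]), 'joint_torque': array([-0.0000e+00, -5.9645e+01,  1.6080e+00, -2.8120e+01,  1.2000e-02,
        9.0000e-03,  0.0000e+00]), 'eef_pos': array([0.271, 0.617, 0.23 ]), 'tool_rot': array([ 0.692,  0.145,  0.692, -0.146]), 'contact_force': array([ 0.162,  1.389, -0.377]), 'torque': array([ 0.029,  0.022, -0.03 ]), 'gripper_width': np.float64(1.002)}
top {'mtx': array([[514.11287627,   0.        , 320.75318429],
       [  0.        , 514.11287627, 242.59520097],
       [  0.        ,   0.        ,   1.        ]]), 'k1': -0.11233472534391047, 'origin': array([ 0.38312875, -0.00968925,  0.94987997]), 'rotation': array([ 0.72216211,  0.08642088, -0.08287564, -0.68128184])}
side {'mtx': array([[518.27502021,   0.        , 317.52515753],
       [  0.        , 518.27502021, 240.12753588],
       [  0.        ,   0.        ,   1.        ]]), 'k1': -0.14412674419864088, 'origin': array([ 0.24840009, -0.47887273,  0.73397253]), 'rotation': array([ 0.8901159 ,  0.32852156, -0.11207388, -0.29530784])}
```

```bash
sed -i "s/np.array(m\['rotation'\])@/R.from_quat(np.roll(m['rotation'],-1)).as_matrix()@/" h.py; echo
```

```text
(no output)
```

View pics/top0.png

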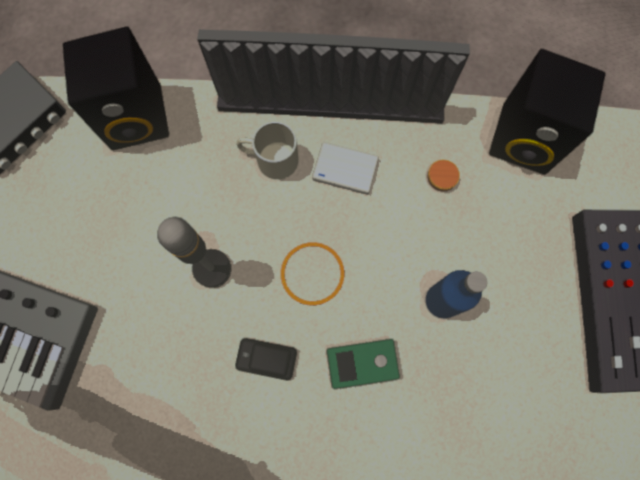

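View pics/side0.png

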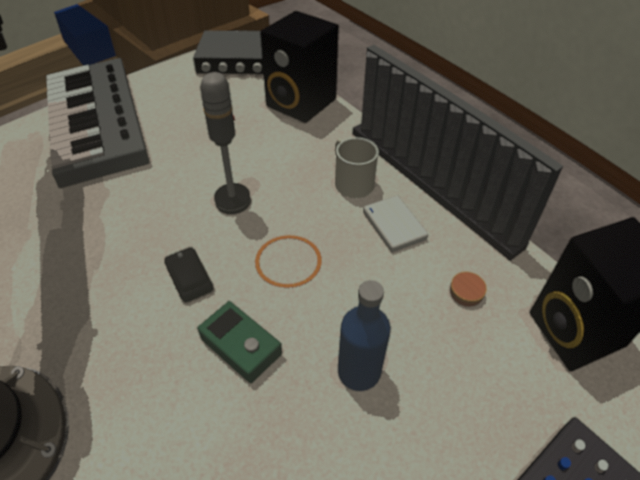

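```bash
python3 - <<'E'
from h import *
p=cv2.imread('pics/top0.png')
c=p[200:330,140:360]; cv2.imwrite('pics/c1.png',cv2.resize(c,None,fx=3.6,fy=3.6,interpolation=2))
hsv=cv2.cvtColor(p,40)
m=cv2.inRange(hsv,(5,120,80),(25,255,255));m[:230]=0;m[320:]=0;m[:,:270]=0;m[:,355:]=0
pts=cv2.findNonZero(m)[:,0,:]; P=np.array([atz('top',u,v,0)[:2] for u,v in pts])
def fit(P):
    s=np.linalg.lstsq(np.c_[2*P,np.ones(len(P))],(P**2).sum(1),rcond=None)[0];return s[:2],np.sqrt(s[2]+s[:2]@s[:2])
print('ring',fit(P))
ps=cv2.imread('pics/side0.png');h2=cv2.cvtColor(ps,40)
m=cv2.inRange(h2,(3,110,60),(25,255,255));m[:230]=0;m[292:]=0;m[:,:250]=0;m[:,330:]=0
P=np.array([atz('side',u,v,0)[:2] for u,v in cv2.findNonZero(m)[:,0,:]]);print('ring side',fit(P))
c=ps[170:300,160:380]; cv2.imwrite('pics/c2.png',cv2.resize(c,None,fx=3.6,fy=3.6,interpolation=2))
for nm,u,v,z in [('mug',276,139,.09),('drive',346,168,.018),('tin',444,175,.022),('mouse',266,359,.025),('tuner',363,363,.038),('flaskcap',477,282,.22)]:
    print(nm,atz('top',u,v,z).round(3))
for nm,u,v in [('frameL',220,108),('frameR',445,118),('kbd',97,308),('kbdB',50,405),('spk',125,145)]: print(nm,atz('top',u,v,0).round(3))
E
```

```text
ring (array([0.55594679, 0.01477051]), np.float64(0.05616479574566214))
ring side (array([0.55765731, 0.01680159]), np.float64(0.0563153795045593))
mug [0.783 0.093 0.09 ]
drive [ 0.763 -0.039  0.018]
tin [ 0.759 -0.229  0.022]
mouse [0.392 0.086 0.025]
tuner [ 0.395 -0.084  0.038]
flaskcap [ 0.516 -0.231  0.22 ]
frameL [0.888 0.226 0.   ]
frameR [ 0.893 -0.237  0.   ]
kbd [0.464 0.416 0.   ]
kbdB [0.278 0.482 0.   ]
spk [0.796 0.412 0.   ]
```

View pics/c1.png

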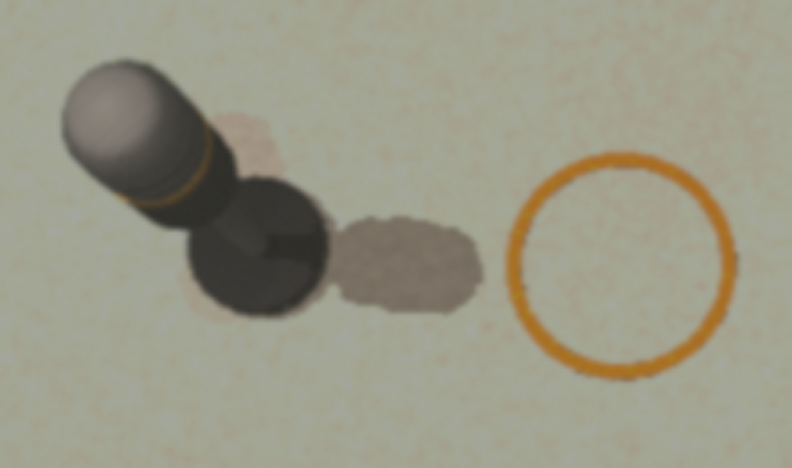

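View pics/c2.png

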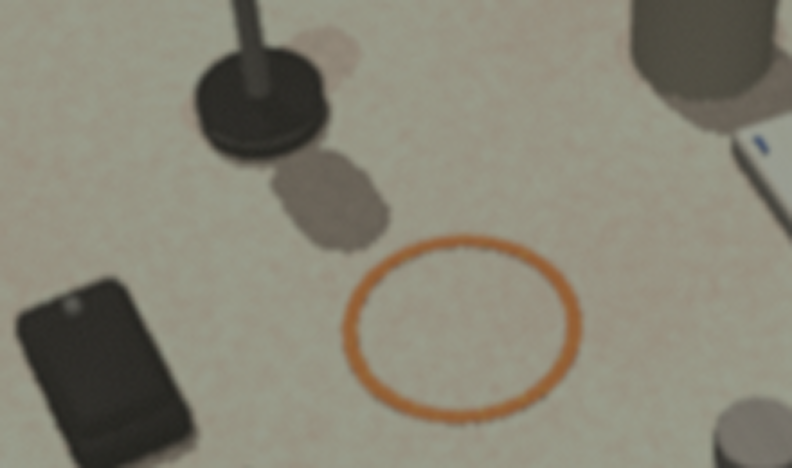

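```bash
python3 - <<'E'
from h import *
for n,a in (('top',[(212.8,267.5),(211.9,268.6)]),('side',[(231.7,196.4),(232.5,197)])):
    for u,v in a: print(n,atz(n,u,v,.02).round(4))
# check with depth
d=np.load('pics/top0.npy');print(atd('top',220,277,d[277,220]).round(3),atd('top',312,272,d[272,312]).round(3),atd('top',50,300,d[300,50]).round(3),atd('top',85,310,d[310,85]).round(3))
m=R.from_quat(np.roll(bot.get_obs()['tool_rot'],-1)).as_matrix();print(m.round(3));print(bot.camera_model('wrist'))
E
```

```text
top [0.5514 0.1982 0.02  ]
top [0.5493 0.1997 0.02  ]
side [0.551 0.2   0.02 ]
side [0.5514 0.1976 0.02  ]
[0.535 0.183 0.02 ] [0.557 0.015 0.001] [0.468 0.488 0.045] [0.455 0.42  0.041]
[[-0.001  0.402  0.916]
 [-0.002  0.916 -0.402]
 [-1.    -0.002  0.   ]]
{'mtx': array([[393.28978023,   0.        , 326.20718879],
       [  0.        , 393.28978023, 237.67067827],
       [  0.        ,   0.        ,   1.        ]]), 'k1': 0.0243606293352734, 'T_tool_cam': array([[ 1.44993502e-03,  2.73365340e-01, -9.61909189e-01,
        -1.42532432e-01],
       [ 9.99998847e-01, -8.29715087e-04,  1.27155246e-03,
        -6.48303552e-04],
       [-4.50512196e-04, -9.61909924e-01, -2.73366228e-01,
        -6.93402531e-02],
       [ 0.00000000e+00,  0.00000000e+00,  0.00000000e+00,
         1.00000000e+00]])}
```

step_arm --pt "0 0 0 0.0263 0 0" --pt "0 0 0 0.0263 0 0" --pt "0 0 0 0.0263 0 0" --pt "0 0 0 0.0263 0 0" --pt "0 0 0 0.0263 0 0" --pt "0 0 0 0.0263 0 0" --pt "0 0 0 0.0263 0 0" --pt "0 0 0 0 0 0" --fingers 0.0 --force 60

```text
t: 1.1
eef_pos: [0.2711, 0.6178, 0.2308]
tool_rot: [0.501, 0.499, 0.5, -0.5]
contact_force: [1.2, -0.5, -0.2]
gripper_width: 0.499
```

step_arm --pt "0 0.7 0.8 0 0 0" --pt "0 0.7 0.8 0 0 0" --pt "0 0.7 0.8 0 0 0" --pt "0 0.7 0.8 0 0 0" --pt "0 0.7 0.8 0 0 0" --pt "0 0.7 0.8 0 0 0" --pt "0 0.7 0.8 0 0 0" --pt "0 0.7 0.8 0 0 0"

```text
t: 2.1
eef_pos: [0.4962, 0.3609, 0.2312]
tool_rot: [0.501, 0.499, 0.501, -0.499]
contact_force: [-0.1, 0.7, -0.3]
gripper_width: 0.501
```

step_arm --pt "0 0.7 0 0 -0.0278 0" --pt "0 0.7 0 0 -0.0278 0" --pt "0 0 0 0 -0.0278 0" --pt "0 0 0 0 0 0"

```text
t: 2.6
eef_pos: [0.5493, 0.3659, 0.2272]
tool_rot: [0.615, 0.349, 0.356, -0.611]
contact_force: [-0.7, 1.1, -1.0]
gripper_width: 0.499
```

step_arm --pt "0.8 0 -0.2 0 0 0" --pt "0.8 0 -0.2 0 0 0" --pt "0.8 0 -0.2 0 0 0" --pt "0.8 0 -0.2 0 0 0" --pt "0.8 0 -0.2 0 0 0" --pt "0 0 0 0 0 0"

```text
t: 3.35
eef_pos: [0.5506, 0.3138, 0.072]
tool_rot: [-0.612, -0.352, -0.354, 0.614]
contact_force: [0.4, 0.2, 0.7]
gripper_width: 0.501
```

```bash
python3 - <<'E'
from h import *
m=R.from_quat(np.roll(bot.get_obs()['tool_rot'],-1)).as_matrix();print(m.round(3),bot.get_obs()['eef_pos'],bot.get_obs()['q'].round(2))
a,_=snap('top','top1');b,_=snap('side','side1');snap('wrist','wr1')
cv2.imwrite('pics/m1.png',np.hstack([cv2.resize(a[100:400,0:400],None,fx=1,fy=1),b[0:300,0:400]])[:,:,::-1])
E
```

```text
[[-0.004  1.     0.   ]
 [-0.501 -0.002 -0.865]
 [-0.865 -0.003  0.501]] [0.55058554 0.31378364 0.07199986] [-1.07  0.82  0.43  1.56  0.09  1.17 -0.76]
```

View pics/m1.png

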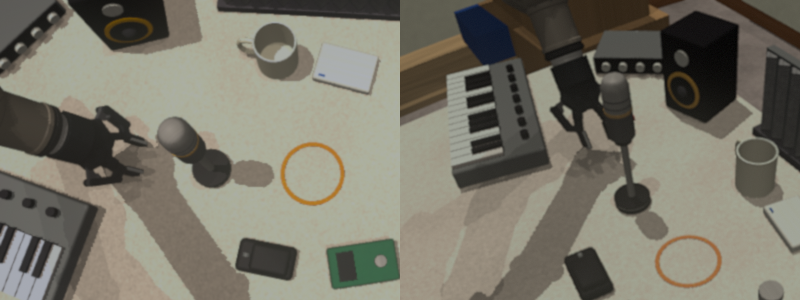

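View pics/wr1.png

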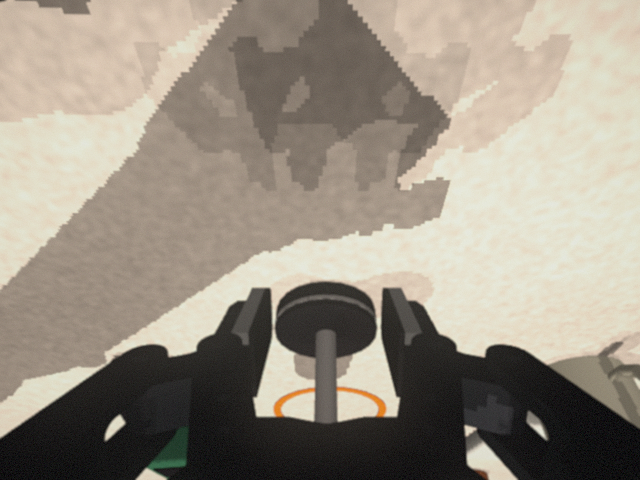

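step_arm --pt "0 0 0 0 0.0222 0" --pt "0.5 0 0 0 0 0" --pt "0.5 0 -0.1 0 0 0" --pt "0.4 0 0 0 0 0" --pt "0.1 0 0 0 0 0" --pt "0 0 0 0 0 0"

```text
t: 4.25
eef_pos: [0.5514, 0.298, 0.0153]
tool_rot: [0.587, 0.395, 0.395, -0.586]
contact_force: [0.6, 0.4, 1.0]
gripper_width: 0.498
```

```bash
python3 - <<'E'
from h import *
o=bot.get_obs();m=R.from_quat(np.roll(o['tool_rot'],-1)).as_matrix();print(m.round(3),o['eef_pos'],o['contact_force'])
b,d=snap('side','side2')
cv2.imwrite('pics/s2.png',cv2.resize(b[60:240,120:300],None,fx=3.3,fy=3.3,interpolation=2)[:,:,::-1])
P=np.array([atd('side',u,v,d[v,u]) for v in range(80,220) for u in range(120,260) if d[v,u]>0])
s=(P[:,1]>.25)&(P[:,1]<.33)&(abs(P[:,0]-.55)<.08)&(P[:,2]>.006)
P=P[s]; P=P[np.argsort(P[:,2])]; print(P[:25].round(3))
E
```

```text
[[-0.     1.     0.001]
 [-0.376  0.001 -0.927]
 [-0.927 -0.     0.376]] [0.55143501 0.2980276  0.01532737] [0.6160941  0.38800483 1.02738461]Traceback (most recent call last):
  File "<stdin>", line 5, in <module>
  File "h.py", line 14, in atd
    o,r=ray(n,u,v); return o+r*d
        ~~~^^^^^^^
  File "h.py", line 7, in ray
    m=bot.camera_model(n);K=np.array(m['mtx'],float)
ValueError: time passes only in moves, steps and waits
```

View pics/s2.png

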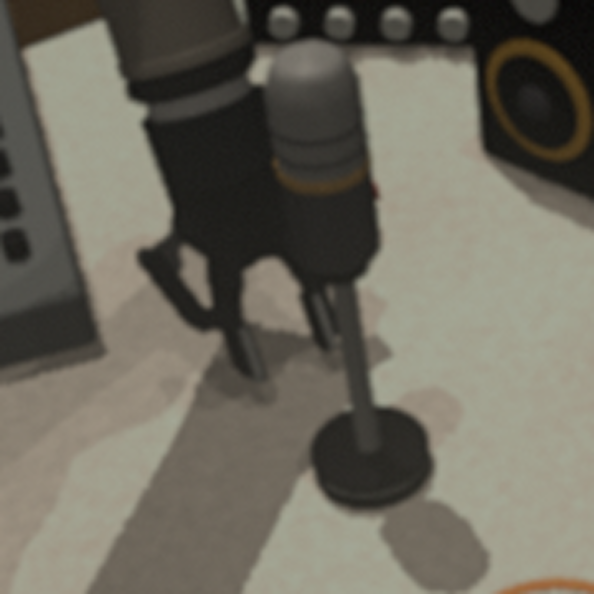

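```bash
python3 - <<'E'
from h import *
d=np.load('pics/side2.npy')
for u,v in [(196,172),(198,173),(197,174),(198,174),(194,170),(196,165)]: print(u,v,atd('side',u,v,d[v,u]).round(4))
for u,v in [(198.2,174.5),(195,174.5)]:
    o,r=ray('side',u,v)
    for x in(.530,.520): print((o+r*(x-o[0])/r[0]).round(4))
E
```

```text
196 172 [0.5242 0.2963 0.0298]
198 173 [0.5263 0.2917 0.0292]
197 174 [0.5243 0.2932 0.0264]
198 174 [0.5256 0.2911 0.0272]
194 170 [0.5218 0.2986 0.0349]
196 165 [0.5285 0.2993 0.0442]
[0.53   0.3027 0.0151]
[0.52   0.275  0.0406]
[0.53   0.3221 0.0011]
[0.52   0.2936 0.0271]
```

step_arm --pt "0.14 0 -0.055 0 0 0" --pt "0.07 0 -0.028 0 0 0" --pt "0.07 0 -0.028 0 0 0" --pt "0 0 0 0 0 0"

```text
t: 4.8
eef_pos: [0.5513, 0.2977, 0.0033]
tool_rot: [-0.586, -0.395, -0.395, 0.586]
contact_force: [0.0, 0.8, 0.5]
gripper_width: 0.5
```

step_arm --pt "0.094 0 0.232 0 0 0" --pt "0.094 0 0.232 0 0 0" --pt "0.094 0 0.232 0 0 0" --pt "0.094 0 0.232 0 0 0" --pt "0.047 0 0.116 0 0 0" --pt "0.047 0 0.116 0 0 0" --pt "0 0 0 0 0 0"

```text
t: 5.68
eef_pos: [0.5515, 0.2474, 0.0036]
tool_rot: [-0.586, -0.395, -0.395, 0.586]
contact_force: [-0.4, 0.3, -0.2]
gripper_width: 0.5
```

```bash
python3 - <<'E'
from h import *
b,d=snap('side','side3');a,_=snap('top','top3')
cv2.imwrite('pics/s3.png',np.hstack([cv2.resize(b[110:240,150:280],None,fx=3,fy=3,interpolation=2),cv2.resize(a[200:330,130:260],None,fx=3,fy=3,interpolation=2)])[:,:,::-1])
E
```

```text
(no output)
```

View pics/s3.png

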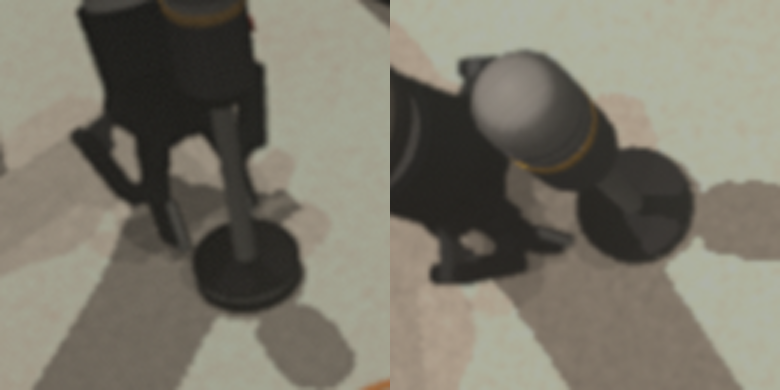

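step_arm --pt "0.028 0 0.07 0 0 0" --pt "0.028 0 0.07 0 0 0" --pt "0.028 0 0.07 0 0 0" --pt "0.028 0 0.07 0 0 0" --pt "0.028 0 0.07 0 0 0" --pt "0.028 0 0.07 0 0 0" --pt "0.028 0 0.07 0 0 0" --pt "0.028 0 0.07 0 0 0"

```text
t: 6.78
eef_pos: [0.5515, 0.2234, 0.0036]
tool_rot: [0.586, 0.395, 0.395, -0.586]
contact_force: [-0.4, 2.3, -0.4]
gripper_width: 0.499
```

```bash
python3 - <<'E'
from h import *
b,d=snap('side','side4');a,_=snap('top','top4')
cv2.imwrite('pics/s4.png',np.hstack([cv2.resize(b[110:240,150:280],None,fx=3,fy=3,interpolation=2),cv2.resize(a[200:330,130:260],None,fx=3,fy=3,interpolation=2)])[:,:,::-1])
E
```

```text
(no output)
```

View pics/s4.png

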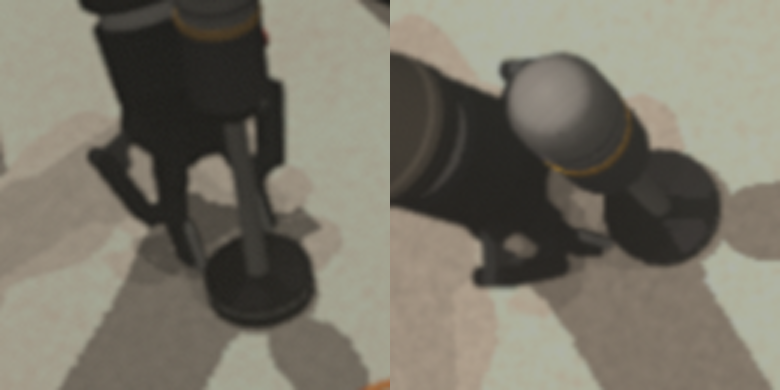

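step_arm --pt "0.047 0.004 0.116 0 0 0" --pt "0.047 0.004 0.116 0 0 0" --pt "0.047 0.004 0.116 0 0 0" --pt "0.047 0.004 0.116 0 0 0" --pt "0.047 0.004 0.116 0 0 0" --pt "0.047 0.004 0.116 0 0 0" --pt "0.047 0.004 0.116 0 0 0" --pt "0.047 0.004 0.116 0 0 0"

```text
t: 7.88
eef_pos: [0.5528, 0.1832, 0.0036]
tool_rot: [0.586, 0.395, 0.395, -0.586]
contact_force: [-0.8, 2.7, -0.2]
gripper_width: 0.504
```

```bash
python3 - <<'E'
from h import *
b,d=snap('side','side5');a,_=snap('top','top5')
cv2.imwrite('pics/s5.png',np.hstack([cv2.resize(b[130:260,160:290],None,fx=3,fy=3,interpolation=2),cv2.resize(a[200:330,160:290],None,fx=3,fy=3,interpolation=2)])[:,:,::-1])
E
```

```text
(no output)
```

View pics/s5.png

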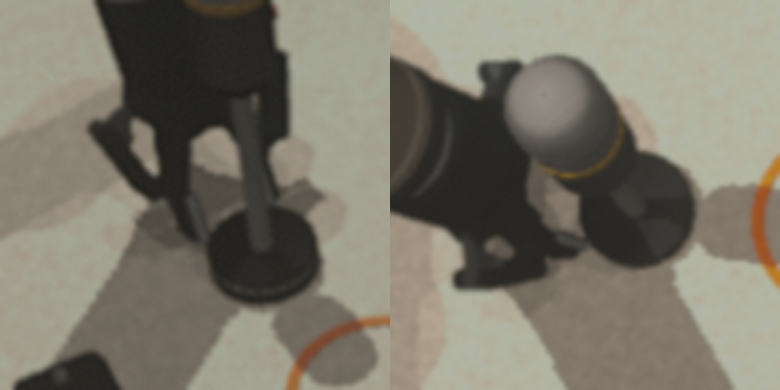

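```bash
python3 - <<'E'
from h import *
print(atz('top',242.3,270,.02),atz('side',247.3,212.7,.02))
E
```

```text
[0.55009052 0.14302238 0.02      ] [0.55236514 0.14380459 0.02      ]
```

step_arm --pt "0.047 0.004 0.116 0 0 0" --pt "0.047 0.004 0.116 0 0 0" --pt "0.047 0.004 0.116 0 0 0" --pt "0.047 0.004 0.116 0 0 0" --pt "0.047 0.004 0.116 0 0 0" --pt "0.047 0.004 0.116 0 0 0" --pt "0.047 0.004 0.116 0 0 0" --pt "0.047 0.004 0.116 0 0 0"

```text
t: 8.98
eef_pos: [0.5541, 0.1432, 0.0036]
tool_rot: [0.586, 0.395, 0.395, -0.586]
contact_force: [-0.1, 2.6, -0.1]
gripper_width: 0.502
```

step_arm --pt "0.047 0.004 0.116 0 0 0" --pt "0.047 0.004 0.116 0 0 0" --pt "0.047 0.004 0.116 0 0 0" --pt "0.047 0.004 0.116 0 0 0" --pt "0.047 0.004 0.116 0 0 0" --pt "0.047 0.004 0.116 0 0 0" --pt "0.047 0.004 0.116 0 0 0" --pt "0.047 0.004 0.116 0 0 0"

```text
t: 9.98
eef_pos: [0.5554, 0.1031, 0.0036]
tool_rot: [0.586, 0.395, 0.395, -0.586]
contact_force: [0.4, 2.2, -0.2]
gripper_width: 0.499
```

```bash
python3 - <<'E'
from h import *
b,d=snap('side','side6');a,_=snap('top','top6')
cv2.imwrite('pics/s6.png',np.hstack([cv2.resize(b[170:300,200:330],None,fx=3,fy=3,interpolation=2),cv2.resize(a[200:330,220:350],None,fx=3,fy=3,interpolation=2)])[:,:,::-1])
E
```

```text
(no output)
```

View pics/s6.png

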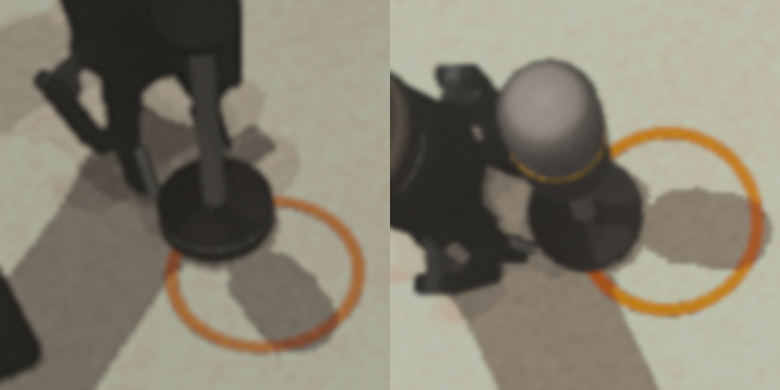

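step_arm --pt "0.047 0.004 0.116 0 0 0" --pt "0.047 0.004 0.116 0 0 0" --pt "0.047 0.004 0.116 0 0 0" --pt "0.047 0.004 0.116 0 0 0" --pt "0.047 0.004 0.116 0 0 0" --pt "0.047 0.004 0.116 0 0 0" --pt "0.047 0.004 0.116 0 0 0" --pt "0.047 0.004 0.116 0 0 0"

```text
t: 11.08
eef_pos: [0.5567, 0.0631, 0.0036]
tool_rot: [0.586, 0.395, 0.395, -0.586]
contact_force: [0.4, 3.0, -0.4]
gripper_width: 0.499
```

step_arm --pt "0.028 0 0.07 0 0 0" --pt "0.028 0 0.07 0 0 0" --pt "0.01 0 0.023 0 0 0" --pt "0 0 0 0 0 0"

```text
t: 11.58
eef_pos: [0.5567, 0.0563, 0.0036]
tool_rot: [0.586, 0.395, 0.395, -0.586]
contact_force: [-0.1, 1.6, -0.9]
gripper_width: 0.499
```

```bash
python3 - <<'E'
from h import *
b,d=snap('side','side7');a,_=snap('top','top7')
cv2.imwrite('pics/s7.png',np.hstack([cv2.resize(b[190:320,220:350],None,fx=3,fy=3,interpolation=2),cv2.resize(a[200:330,250:380],None,fx=3,fy=3,interpolation=2)])[:,:,::-1])
E
```

```text
(no output)
```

View pics/s7.png

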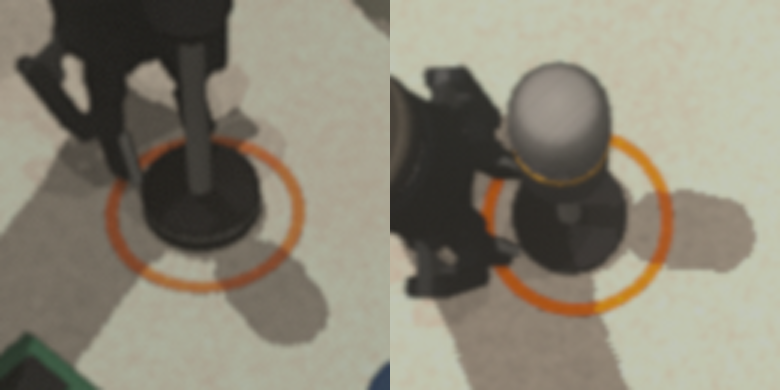

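```bash
python3 - <<'E'
from h import *
print(atz('top',310,272.3,.02),atz('side',286.7,254,.02))
E
```

```text
[0.55321675 0.01816104 0.02      ] [0.5552078  0.01561214 0.02      ]
```

step_arm --pt "-0.047 0 -0.116 0 0 0" --pt "-0.094 0 -0.232 0 0 0" --pt "-0.188 0 -0.46 0 0 0" --pt "-0.188 0 -0.46 0 0 0" --pt "-0.188 0 -0.46 0 0 0" --pt "-0.188 0 -0.46 0 0 0" --pt "-0.188 0 -0.46 0 0 0" --pt "0 0 0 0 0 0"

```text
t: 12.68
eef_pos: [0.5567, 0.1735, 0.0037]
tool_rot: [0.587, 0.395, 0.396, -0.585]
contact_force: [0.6, 0.2, -0.1]
gripper_width: 0.497
```

```bash
python3 - <<'E'
from h import *
b,d=snap('side','side8');a,_=snap('top','top8')
cv2.imwrite('pics/s8.png',np.hstack([cv2.resize(b[190:320,220:350],None,fx=3,fy=3,interpolation=2),cv2.resize(a[200:330,250:380],None,fx=3,fy=3,interpolation=2)])[:,:,::-1])
a0=cv2.imread('pics/top0.png')[:,:,::-1];dd=np.abs(a.astype(int)-a0).max(2).astype(np.uint8)
cv2.imwrite('pics/d8.png',np.minimum(dd.astype(int)*3,255).astype(np.uint8))
E
```

```text
(no output)
```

View pics/s8.png

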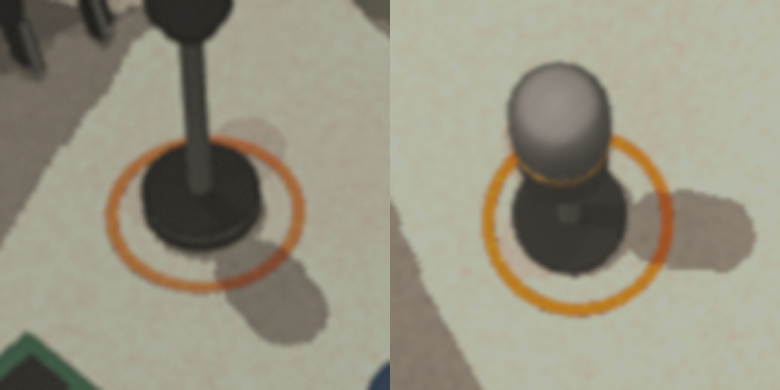

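View pics/top8.png

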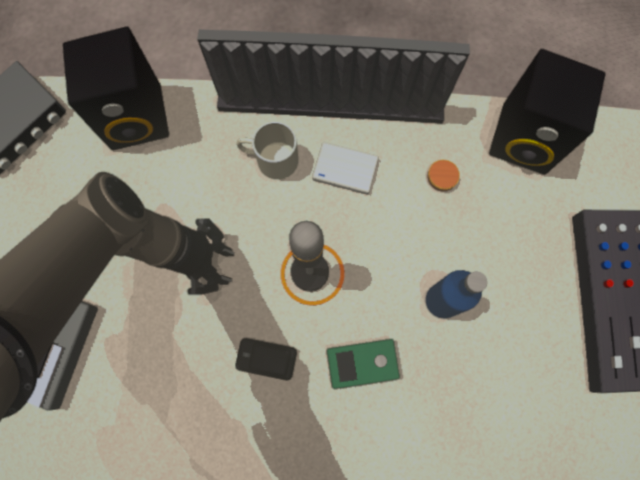

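View pics/d8.png

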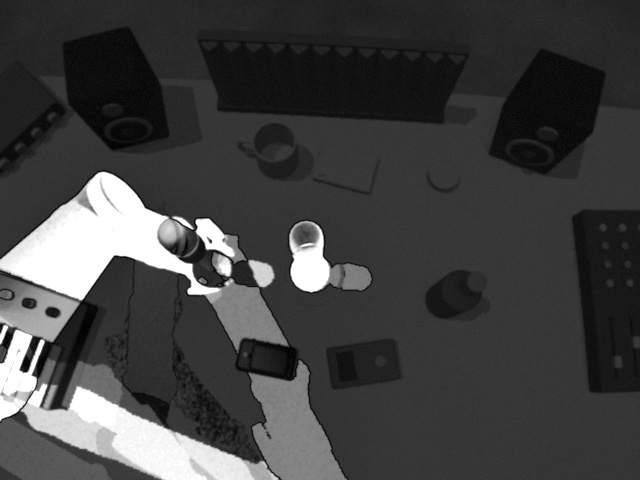

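```bash
python3 -c "
from station import bot
print(bot.get_obs()['contact_force'],bot.hand_in())"
```

```text
the job is handed in; nothing more can be done
[-0.63156841 -0.89575259  0.45782387] None
```

The microphone now stands upright with its whole foot inside the orange ring. I pushed it about 180 mm by the foot only, using two half-open fingertips held low and tilted back. I then drew the hand back about 160 mm from the mic and handed the job in at about 13 s.

- **Position:** the last check put the mic's centre at about (0.553–0.555, 0.016–0.018). The ring's centre is about (0.557, 0.016), so it is roughly 2–5 mm off against the 17 mm allowed. The two cameras agree within about 3 mm.
- **Other things:** comparing the top picture with the one from the start shows no other object moved.
- **Contact:** the force readings I took during the push showed about 3 N at most, and about 1 N (sensor noise) after the hand was clear. No check failed. The hand-in gave no verdict.

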